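# Nurse the cone rocker balance onto its index and lower it back

## Robot

A 7-joint arm with a two-finger parallel gripper is mounted at the origin on the work surface. World frame = base frame: x ahead of the robot, y to its left, z up, the work surface at z = 0. Lengths are in mm, angles in rad, forces in N, time in s.
With the tool pointing down it reaches from about 400 to 875 mm from the base axis. Payload 19.3 kg.
Tool frame: the origin (TCP) lies at the very end of the fingers, on their centre line; the grasp point (between the pads) lies 19 mm behind it; z points along the fingers, y is the line along which they close (so a half turn about z gives the same grasp; the last joint's range is limited). The gripper opens to 85 mm and grips with 20 to 120 N. Pads are 22 mm wide; open, the fingers measure 114 mm over their backs; the gripper's body (76 mm by 85 mm) begins 54 mm behind the grasp point. The pads swing forward as they close: fully open they stand 13 mm farther back than shut.
Start: joints at [1.21, 0.521, -0.036, 1.599, 0.021, 1.021, -0.113], TCP at [179.171, -598.759, 231.291] pointing down, gripper open.
Joint ranges: [-2.91, 2.91], [-0.3, 2.13], [-1.5, 1.42], [0.17, 2.43], [-1.26, 4.41], [0.16, 1.93], [-2.52, 2.52]. Speed limits (rad/s): [1.89, 1.89, 2.39, 2.39, 3.01, 3.01, 3.01].

## Interface

Orientations are given as a unit quaternion [x, y, z, w].
In Python, from rig import env gives the robot as it stands.
- The arm moves only by the shell command python3 -m handwheel 'ROWS' [FORCE]. ROWS is JSON, a list of rows, each an object with "rot": the turn, a rotation vector about the tool's x, y, z scaled (see below), a list of three; "translation": the shift along the tool's x, y, z scaled (see below), a list of three; "fingers": the opening, from 0 (shut) to 1 (fully open). A call has 1 to 10 rows; each row shifts and turns the commanded pose from where the row before left it, along the tool's axes as they then stand; what a row does not reach is not made up. The controller multiplies each number of a shift by 25 cm and each number of a turn by pi/2 rad. A row lasts 1/8 s, in which the tool goes at most 62.5 mm and 10.7 degrees, less where a joint would pass 70% of its speed; a pose out of reach is approached as far as the arm can. A call with a number of a shift or a turn outside -1 to 1 is refused whole. A call with a gripper value outside its range is refused whole. The fingers move at their own pace and stop on an object; FORCE is the grip in N (left out, the last holds). Time passes only in rows, so rows that do not move let the fingers close. It gives the time, the measured TCP pose, the force, the opening and the grip force at its end, in the units of the state.
- env.observe(): the state, without advancing time (a new reading comes with each control period).
- env.snapshot(name): name is "scene" or "top"; returns a dict with "frame" (480x640x3 uint8, blue, green, red), "fx", "fy", "cx", "cy" (pixels), "k1" (the pictures are not rectified: a ray, as slopes to the right and down, at radius r is drawn at 1 + k1 r^2 times it, then the intrinsics apply), "R" (3x3) and "t" (3): a world point X has camera coordinates R X + t. Camera axes: x right, y down, z forward; pixel columns grow to the right and rows downward; lengths in mm; the calibration is good to about 2 mm. A picture is of the moment at which its call begins. There is no depth.
- env.job_done(): hands the job in; it is judged then, once.
Trained networks look in a picture, given as the dict that the camera call returned (one of the last four; its "shot" number tells which), for a name from the list of things; names that differ only in an ending like _2 or _b are one class to them, and where a whole thing is asked for, a point or a joint stands for the part that bears it (a point fixed in the world has none). Each returns a list of dicts, best first, with "p" (0 to 1); they miss things now and then, are a little off and sometimes report something else, mostly with a low value. They report only what shows in the picture. A call takes as long as a camera call.
- env.recognise(picture, label): "centre" ([column, row] in pixels, amid what is visible of it).
- env.regions_of(picture, label): "region" (480x640 bool, what is visible of it) and "centre" ([column, row] in pixels, amid what is visible of it).
- env.mark_of(picture, label): "centre" ([column, row] in pixels: a listed point, or the origin of a listed thing).
The state is a dict: "clock": time; "joint_pos": joint angles; "joint_velocities": joint speeds; "effort": joint torques, N m; "tcp_pos": TCP position; "ee_rot": TCP orientation; "wrist_force": force on the tool from outside, world axes, zero at the start; "wrist_torque": the same for the moment, N m; "opening": opening from 0.0 (shut) to 1.0 (fully open); "finger_force": force on a finger pad.
Only numpy, scipy, OpenCV 4.12 (cv2) and the standard library are available. Lean on these libraries where they do the work, as an engineer would, in place of code of your own. Each camera call takes 0.05 s, during which the arm holds its last target. There are 200 camera calls.

## Task

Working only by its springy hand lever, raise the top-heavy rocker balance off its left rest, bring the pointer to the brass index clip and keep it there, within half the clip's width, for 6 seconds while the reading is taken; it must be balanced actively because it always wants to tip over. Then lower it gently back onto the left rest, let go of the lever and move clear. Never touch the deck, the cones or the pointer, never let the rocker slam onto either rest, and leave the index clip and the tape roll, screwdriver and cup beside the stand where they are.

Things in the scene. Friction and masses are not known exactly. Their poses are not given: they have to be found in the camera images.
- stand: Grey steel stand of the balance, fixed to the table: base plate 240 x 460 x 12 mm. Origin: centre of its underside on the table. Its x points away from the robot towards the pointer and scale side, its y to the left along the rocker's deck (at yaw 0 these are world x and y), z up.
- pivot (a point): The pivot of the rocker and of the lever: 135 mm above the table over the stand's origin. Axis = the stand's x. Axes as the stand.
- rocker (a joint): Tilt of the rocker in the room, rad, about the stand's x: 0 = deck level, positive = left (+y) end up. Rests stop it at -0.28 (left end down: start and finish) and +0.28. No dry friction; damping 0.02 N m s/rad. Nominal inertia about the pivot 0.051 kg m2. The centre of mass is above the pivot: tipping torque 0.34 N m per rad away from level, varying by about 15% between starts.
- cone_brass: Left (+y) brass cone mandrel fixed on the deck, 72 mm wide, 120 mm tall, 0.62 kg, 180 mm from the pivot; not to be touched. Origin: centre of its underside.
- cone_steel: Right (-y) steel cone mandrel, same size and nominal mass and distance. The masses of the two cones differ a little: an unknown constant torque of up to 0.06 N m either way acts on the rocker. Origin: centre of its underside; not to be touched.
- lever (a joint): Angle of the hand lever relative to the rocker, rad, same axis and sign, limits +-1.5. A torsion spring (nominal 0.17 N m/rad, relaxed at 0, damping 0.008) joins lever and rocker; it is weaker than the tipping torque, so a lever held still never holds the rocker. The lever's tilt in the room = rocker + lever. Light (0.12 kg) and balanced; let go, it springs back to 0.
- lever_hub (a point): Hub of the hand lever on the pivot axis: an 8 mm steel rod up from the pivot on the robot's side (at the stand's x = -80 mm) with a crank grip. Turning it to positive (grip pushed towards the stand's -y) raises the left end. rocker inertia * its acceleration = tipping torque * rocker tilt + constant torque + 0.17 * (lever's tilt in the room - rocker tilt).
- lever_grip (a point): Middle of the lever's grip: wooden round bar, 24 mm thick, 64 mm long, along the stand's x from -78 to -142 mm. At lever tilt a in the room its centre is at stand x = -115, y = -130 sin a, and 130 cos a mm above the pivot. Free space beside and above. Pinch it from above, fingers closing along the stand's y; the bar may turn between the fingers.
- pointer_tip (a point): Tip of the steel pointer that stands up from the rocker on the far side of the stand, 155 mm from the pivot axis, 84 mm from the pivot along the stand's +x. Leans to the stand's -y when the tilt is positive.
- index_tip (a point): Point below the brass index clip, a block 24 mm wide on the scale's arc, where the pointer tip is when the pointer stands exactly at the index (155 mm from the pivot axis, same plane as the pointer tip).
- index (a joint): Place of the index clip on the scale, rad: the pointer stands exactly at the clip when joint rocker has this value. Between -0.1 and 0.1; it stays where it is unless pushed hard.
- deck: The aluminium deck of the rocker, 90 x 440 x 10 mm, with the cones, pointer and nut on it: not to be touched. Origin on the pivot axis above the stand's origin, x along that axis, y to the left along the deck.
- tape_roll: Bystander: roll of tape, outside diameter 96, 25 mm high, lying to the left of the stand. Origin: centre of its underside.
- screwdriver: Bystander: yellow-handled screwdriver, 200 mm, lying to the right of the stand. Origin: middle of its length, on its underside.
- cup: Bystander: white cup, 72 mm diameter, 85 mm high, behind the stand. Origin: centre of its underside.

How it is judged (in metres and radians):
On the way, in this order (a step that is already met when the one before it is completed fails the run):
1. the pointer is kept at the index clip (within 12 mm) for 6 s without a break (y of pointer_tip in the frame of index_tip between -0.012 and 0.012 m), for 6 s.
2. the rocker lies on its left rest again (value of joint rocker below -0.265 rad), for 0.3 s.
At the end, for the whole second after the job is handed in: After the 6 s hold the rocker lies still on its left rest (joint rocker below -0.265, speed under 0.08 rad/s) and the released lever is back near its neutral angle (within 0.15 rad) (value of joint rocker below -0.265 rad and velocity of joint rocker between -0.08 and 0.08 rad/s and value of joint lever between -0.15 and 0.15 rad); the robot touches nothing.
It fails at once if the deck, a cone, the pointer or the nut is touched (contact force between deck and anything else above 0.3 N).
It fails at once if the rocker slams onto a rest (arrives faster than 0.4 rad/s) ((value of joint rocker below -0.25 rad and velocity of joint rocker below -0.4 rad/s) or (value of joint rocker above 0.25 rad and velocity of joint rocker above 0.4 rad/s)).
It fails at once if the index clip is moved (distance of index_tip from where it was at the start of the episode above 0.008 m).
It fails at once if a bystander is moved by more than 30 mm (distance of any of tape_roll, screwdriver, cup from where it was at the start of the episode above 0.03 m).
It also fails if it takes over 67 s, if anything falls off the work surface, if the arm or the gripper's body presses on something with over 40 N, if the wrist force passes 120 N, or if a joint passes its speed limit or range.

## Working session

There is one attempt and no reset: what is moved stays moved. The work goes in short steps, Python scripts to look and compute and a shell command to move; the robot and the scene stay as the last step left them, time stands still between calls to the robot, and variables do not carry over. Pictures are saved under pics/ and viewed, at most 10 in all, crops included, and the job is handed in when it is done.

```bash
mkdir -p pics; ls; cat > h.py <<'E'
import numpy as np, cv2, json
from rig import env
from scipy.optimize import least_squares
def proj(s,X):
    X=np.atleast_2d(X); c=X@np.array(s["R"]).T+np.array(s["t"]); u=c[:,:2]/c[:,2:]
    u=u*(1+s["k1"]*(u**2).sum(1,keepdims=True))
    return u*[s["fx"],s["fy"]]+[s["cx"],s["cy"]]
E
python3 - <<'E'
from h import *
o=env.observe(); print({k:np.round(v,3).tolist() for k,v in o.items()})
for n in ("scene","top"):
    s=env.snapshot(n); cv2.imwrite(f"pics/{n}0.png",s["frame"])
    print(n,np.round(s["R"],3).tolist(),np.round(s["t"]),s["fx"],s["k1"])
    for l in "stand pivot lever_hub lever_grip pointer_tip index_tip cone_brass cone_steel tape_roll screwdriver cup deck".split():
        print(l,[(np.round(d["centre"],1).tolist(),round(d["p"],2)) for d in env.mark_of(s,l)[:2]])
E
```

```text
pics
{'clock': 0.0, 'joint_pos': [1.21, 0.522, -0.036, 1.6, 0.021, 1.021, -0.113], 'joint_velocities': [0.001, -0.001, 0.001, -0.001, -0.0, -0.001, 0.0], 'effort': [-0.004, -92.711, 1.978, -36.994, 0.018, 0.008, -0.0], 'tcp_pos': [179.074, -598.465, 230.709], 'ee_rot': [0.989, 0.145, -0.0, -0.001], 'wrist_force': [-0.677, 0.442, -0.226], 'wrist_torque': [0.004, 0.021, -0.027], 'finger_force': 0.0, 'opening': 0.999}
scene [[-0.16, 0.987, 0.002], [0.755, 0.124, -0.644], [-0.636, -0.102, -0.765]] [  71. -359. 1657.] 470.5214296872175 0.005592754617350149
stand [([328.1, 283.7], 0.97)]
pivot [([326.9, 253.2], 0.85)]
lever_hub [([328.1, 225.8], 0.72)]
lever_grip [([348.3, 184.2], 0.72)]
pointer_tip [([349.6, 238.3], 0.95)]
index_tip [([336.3, 235.1], 0.57)]
cone_brass [([395.4, 262.7], 0.64)]
cone_steel [([256.8, 238.3], 0.63)]
tape_roll [([437.2, 289.2], 0.96)]
screwdriver [([215.5, 274.0], 0.56)]
cup [([319.9, 341.7], 0.89)]
deck [([331.8, 251.3], 0.69)]
top [[-0.006, -1.0, 0.012], [-0.997, 0.005, -0.075], [0.075, -0.013, -0.997]] [  18.  634. 1494.] 594.1821295983852 -0.12882595909335853
stand [([291.2, 262.2], 0.8), ([294.2, 255.2], 0.61)]
pivot [([294.2, 257.2], 0.86)]
lever_hub [([292.3, 288.0], 0.62), ([262.4, 218.0], 0.38)]
lever_grip [([280.4, 309.8], 0.73), ([176.4, 265.8], 0.67)]
pointer_tip [([265.5, 217.4], 0.72)]
index_tip [([279.8, 212.8], 0.54)]
cone_brass [([223.4, 263.6], 0.69)]
cone_steel [([365.4, 246.3], 0.62), ([292.1, 292.4], 0.52)]
tape_roll [([178.5, 267.7], 0.72)]
screwdriver [([411.4, 250.3], 0.73)]
cup [([287.6, 194.1], 0.94)]
deck [([290.1, 255.1], 0.81)]
```

```bash
cat >> h.py <<'E'
def pts(p,th,ix,a):   # p=x,y,yaw ; stand-frame marks -> world
    S=np.sin;C=np.cos
    d={"stand":(0,0,0),"pivot":(0,0,135),"lever_hub":(-80,0,135),
     "lever_grip":(-115,-130*S(a),135+130*C(a)),"pointer_tip":(84,-155*S(th),135+155*C(th)),
     "index_tip":(84,-155*S(ix),135+155*C(ix))}
    R=np.array([[C(p[2]),-S(p[2]),0],[S(p[2]),C(p[2]),0],[0,0,1]])
    return {k:R@np.array(v)+[p[0],p[1],0] for k,v in d.items()}
E
cat > fit.py <<'E'
from h import *
obs=[]
for i in range(3):
  for n in ("scene","top"):
    s=env.snapshot(n)
    for l in "stand pivot lever_hub lever_grip pointer_tip index_tip".split():
        d=env.mark_of(s,l)
        for e in d[:1]: obs.append((s,l,np.array(e["centre"])))
def f(q):
    P=pts([q[0]*100,q[1]*100,q[2]],q[3],q[4],q[3])
    return np.concatenate([proj(s,P[l])[0]-c for s,l,c in obs])
r=least_squares(f,[6,0.8,0,-.28,0],loss="soft_l1")
print(r.x)
for (s,l,c),e in zip(obs,f(r.x).reshape(-1,2)): print(l,np.round(c,1),np.round(e,1))
q=r.x; print(pts([q[0]*100,q[1]*100,q[2]],q[3],q[4],q[3]))
np.save("q.npy",q)
E
python3 fit.py
```

```text
[ 5.90044348  0.62620632  0.09430213 -0.31716032 -0.10069679]
stand [325.4 283.8] [ 2.1 -1.1]
pivot [327.9 253.3] [ 1.  -2.4]
lever_hub [392.5 265.6] [-62.2 -38.3]
lever_grip [349.9 186.7] [-0.9 -3.4]
pointer_tip [351.3 238.2] [ 0.3 -0.1]
index_tip [335.5 236.4] [ 0.8 -1.3]
stand [364.7 246.9] [-70.6  12.3]
pivot [292.4 256.4] [0.6 0.3]
lever_hub [296.1 290.6] [ 0.2 -0.2]
lever_grip [280.8 311.1] [-2.6 -2.1]
pointer_tip [262.1 215.1] [2.9 1.1]
index_tip [285. 214.] [-4.8  0.3]
stand [326.  283.7] [ 1.5 -1. ]
pivot [327.4 252.4] [ 1.5 -1.5]
lever_hub [329.9 226.3] [0.4 1. ]
lever_grip [351.2 181.9] [-2.2  1.4]
pointer_tip [349.3 237.5] [2.3 0.6]
index_tip [341.  236.9] [-4.7 -1.8]
stand [290.5 262. ] [ 3.6 -2.8]
pivot [293.  256.4] [-0.   0.3]
lever_hub [291.9 290.1] [4.4 0.3]
lever_grip [279.1 309.8] [-0.9 -0.8]
pointer_tip [264.3 217.2] [ 0.7 -1. ]
index_tip [411.8 251. ] [-131.6  -36.7]
stand [329.7 282.8] [-2.2 -0.1]
pivot [326.8 253.9] [ 2.1 -3. ]
lever_hub [328.9 226. ] [1.4 1.3]
lever_grip [349.6 183.8] [-0.6 -0.5]
pointer_tip [350.2 238.2] [ 1.4 -0.1]
index_tip [340.1 238.1] [-3.8 -3. ]
stand [291.9 262.8] [ 2.2 -3.6]
pivot [293.3 258.2] [-0.3 -1.5]
lever_hub [293.3 291.7] [ 3.  -1.3]
lever_grip [280.4 313. ] [-2.2 -4. ]
pointer_tip [264.2 217.4] [ 0.8 -1.2]
index_tip [279.8 211.7] [0.4 2.6]
{'stand': array([590.04434763,  62.62063185,   0.        ]), 'pivot': array([590.04434763,  62.62063185, 135.        ]), 'lever_hub': array([510.39979973,  55.08763844, 135.        ]), 'lever_grip': array([471.73767652,  92.1548849 , 258.5162316 ]), 'pointer_tip': array([669.11932914, 118.65530814, 282.26935306]), 'index_tip': array([672.20391811,  86.04268255, 289.21482588])}
```

View pics/scene0.png

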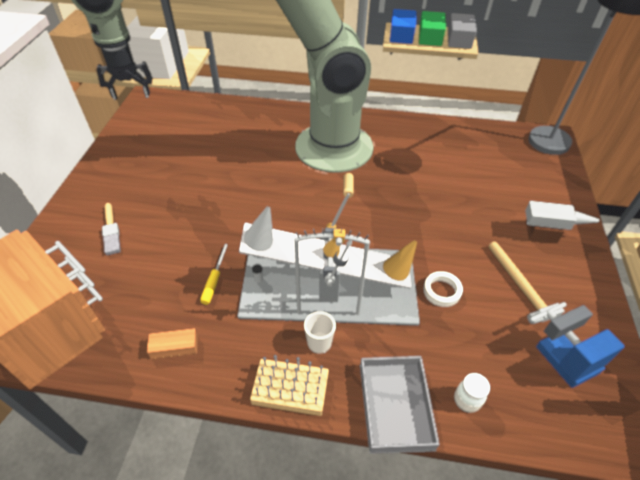

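View pics/top0.png

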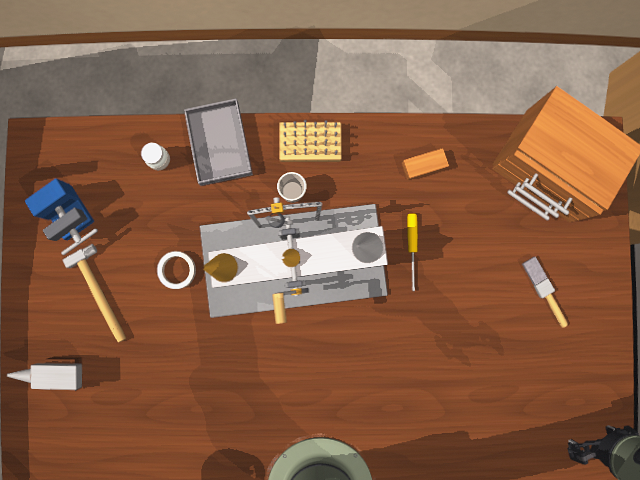

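```bash
python3 - <<'E'
from h import *
a=cv2.imread("pics/scene0.png")[160:330,230:430]; b=cv2.imread("pics/top0.png")[190:335,190:400]
cv2.imwrite("pics/c1.png",cv2.resize(a,(800,600*0+680))[:600]); cv2.imwrite("pics/c2.png",cv2.resize(b,(800,552),interpolation=cv2.INTER_CUBIC))
for c in (270,300,320,345,370): print(c,a[60:140:2,c-230].astype(int).mean(1).round().tolist())
E
```

```text
270 [173.0, 177.0, 181.0, 185.0, 183.0, 183.0, 182.0, 182.0, 183.0, 181.0, 182.0, 183.0, 186.0, 204.0, 238.0, 245.0, 244.0, 244.0, 241.0, 183.0, 175.0, 183.0, 185.0, 165.0, 125.0, 118.0, 128.0, 141.0, 142.0, 143.0, 142.0, 145.0, 138.0, 123.0, 121.0, 120.0, 138.0, 199.0, 210.0, 209.0]
300 [100.0, 104.0, 110.0, 111.0, 114.0, 115.0, 109.0, 160.0, 226.0, 191.0, 208.0, 248.0, 248.0, 247.0, 247.0, 248.0, 248.0, 248.0, 248.0, 247.0, 247.0, 246.0, 185.0, 153.0, 126.0, 117.0, 117.0, 118.0, 129.0, 139.0, 138.0, 138.0, 140.0, 139.0, 132.0, 131.0, 130.0, 139.0, 163.0, 147.0]
320 [102.0, 103.0, 101.0, 103.0, 108.0, 111.0, 133.0, 215.0, 205.0, 139.0, 242.0, 247.0, 247.0, 247.0, 219.0, 194.0, 193.0, 194.0, 195.0, 228.0, 247.0, 247.0, 247.0, 247.0, 209.0, 135.0, 133.0, 116.0, 111.0, 111.0, 113.0, 111.0, 114.0, 113.0, 113.0, 113.0, 115.0, 113.0, 113.0, 113.0]
345 [106.0, 107.0, 103.0, 104.0, 112.0, 137.0, 148.0, 165.0, 188.0, 158.0, 117.0, 115.0, 149.0, 220.0, 190.0, 156.0, 206.0, 244.0, 247.0, 248.0, 227.0, 96.0, 159.0, 240.0, 246.0, 245.0, 242.0, 173.0, 126.0, 123.0, 123.0, 122.0, 123.0, 124.0, 129.0, 140.0, 127.0, 124.0, 165.0, 192.0]
370 [107.0, 105.0, 105.0, 107.0, 105.0, 107.0, 107.0, 107.0, 109.0, 109.0, 128.0, 144.0, 126.0, 115.0, 132.0, 211.0, 245.0, 246.0, 245.0, 245.0, 245.0, 245.0, 244.0, 245.0, 246.0, 247.0, 247.0, 247.0, 247.0, 236.0, 145.0, 122.0, 122.0, 122.0, 123.0, 123.0, 122.0, 122.0, 149.0, 187.0]
```

View pics/c1.png

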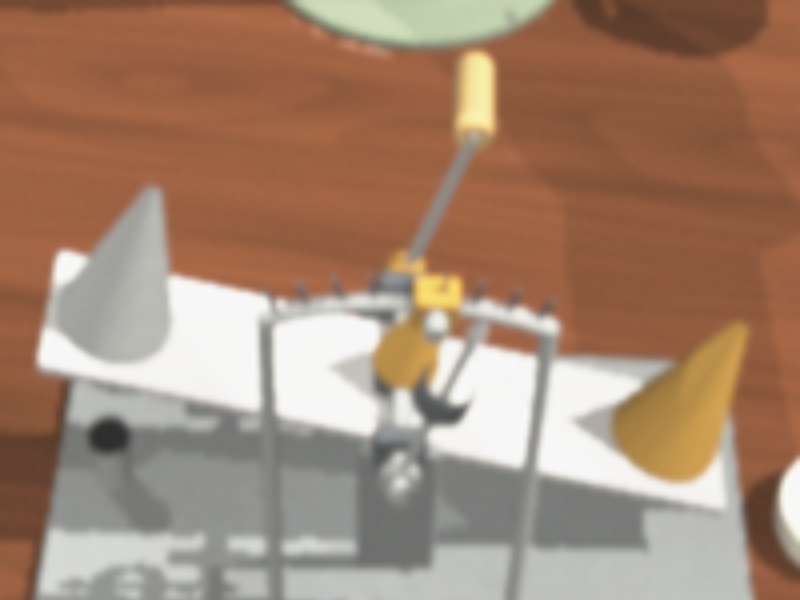

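View pics/c2.png

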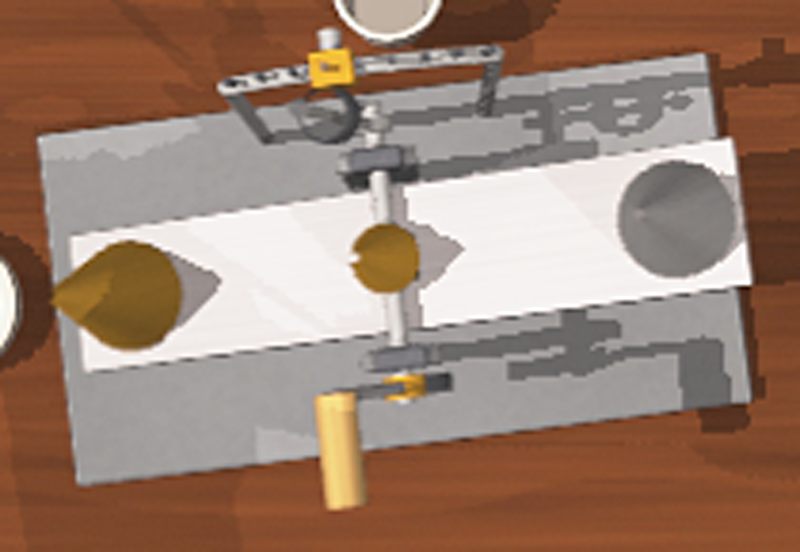

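```bash
python3 - <<'E'
from h import *
S=env.snapshot("scene");T=env.snapshot("top")
cor=np.array([[38,137],[707,55],[750,403],[78,485]])*[210/800,145/552]+190-.5*0
loc=np.array([[120,230,12],[120,-230,12],[-120,-230,12],[-120,230,12.]])
def W(p,X):
    c,s=np.cos(p[2]),np.sin(p[2]); return np.atleast_2d(X)@np.array([[c,-s,0],[s,c,0],[0,0,1]]).T+[p[0],p[1],0]
scor=np.array([[242,320],[417,322]])  # far corners in scene
f=lambda q:(proj(T,W([q[0]*100,q[1]*100,q[2]],loc))-cor).ravel()
r=least_squares(f,[5.9,.6,.09]); p=[r.x[0]*100,r.x[1]*100,r.x[2]]
print("pose",p,np.round(r.fun,1)); print(proj(S,W(p,loc[:2])))
def tri(u1,u2,x0):
    g=lambda X:np.r_[proj(S,X*100)[0]-u1,proj(T,X*100)[0]-u2]
    r=least_squares(g,np.array(x0)/100); return r.x*100,r.fun
def tos(X): c,s=np.cos(p[2]),np.sin(p[2]); d=X-[p[0],p[1],0]; return np.array([c*d[0]+s*d[1],-s*d[0]+c*d[1],d[2]])
cs=np.array([438,291])*[200/800,170/680]+[230,160]; ct=np.array([331,68])*[210/800,145/552]+190
X,e=tri(cs,ct,[670,80,290]); l=tos(X); print("clip",X,l,np.round(e,1),"ang",np.arctan2(-l[1],l[2]-135))
for ix in(-.1,-.05,0,.05): P=pts(p,-.28,ix,-.28); print(ix,proj(S,P["index_tip"]),proj(T,P["index_tip"]))
print("ptr",proj(S,P["pointer_tip"]),proj(T,P["pointer_tip"]),"grip",P["lever_grip"],proj(S,P["lever_grip"]),proj(T,P["lever_grip"]))
gs=np.array([476,97])*[.25,.25]+[230,160]; gt=np.array([341,450])*[210/800,145/552]+190
X,e=tri(gs,gt,[470,90,260]); print("grip tri",X,tos(X),e)
np.save("p.npy",p)
E
```

```text
pose [np.float64(585.6888113294161), np.float64(64.47226228870922), np.float64(0.1159289932630032)] [-0.5 -0.6  0.2 -0.4  1.   0.3 -0.7  0.6]
[[418.76646085 320.78749517]
 [237.00825625 313.5520727 ]]
clip [683.04300136  92.67553502 309.91055365] [ 99.96298336  16.75305542 309.91055365] [-0.3 -0.  -0.3  0. ] ang -0.0954894070693881
-0.1 [[338.25653363 233.65125292]] [[278.54960353 216.54977021]]
-0.05 [[334.63570148 233.34281312]] [[282.16927007 216.07742582]]
0 [[330.99867178 233.15542392]] [[285.8073441  215.62556275]]
0.05 [[327.35775678 233.08969403]] [[289.45128073 215.19574728]]
ptr [[350.9699531  235.74147513]] [[265.86148889 218.3934376 ]] grip [467.30514989  86.85535896 259.93720698] [[347.04280372 181.39170083]] [[280.6715066  311.07176881]]
grip tri [473.17165515  90.80009254 256.44033955] [-108.71658681   39.16591418  256.44033955] [-0.70938627 -0.0091434  -0.62043718  0.06749881]
```

```bash
cat > go.py <<'E'
import sys; from h import *
from scipy.spatial.transform import Rotation as R
o=env.observe(); x,y,z,yaw=map(float,sys.argv[1:5])
r=R.from_quat(o["ee_rot"]); t=R.from_euler("z",yaw)*R.from_euler("x",np.pi)
print("clock",round(o["clock"],2),"pos",np.round(o["tcp_pos"],1),"op",round(o["opening"],2),"F",np.round(o["wrist_force"],2))
print("rot",np.round((r.inv()*t).as_rotvec()/(np.pi/2),3),"trans after rot",np.round(t.inv().apply(np.array([x,y,z])-o["tcp_pos"])/250,3))
E
python3 go.py 420 -400 400 0.11; python3 go.py 469 88 360 0.11
```

```text
clock 3.5 pos [ 179.2 -598.8  231.3] op 1.0 F [-0.63  0.41  1.38]
rot [-0.     0.     0.115] trans after rot [ 1.045 -0.684 -0.675]
clock 3.5 pos [ 179.2 -598.8  231.3] op 1.0 F [-0.63  0.41  1.38]
rot [-0.     0.     0.115] trans after rot [ 1.454 -2.603 -0.515]
```

```bash
python3 -m handwheel '[{"rot":[0,0,0.115],"translation":[0,0,-0.2],"fingers":1},{"rot":[0,0,0],"translation":[0.17,-0.11,-0.09],"fingers":1},{"rot":[0,0,0],"translation":[0.17,-0.11,-0.09],"fingers":1},{"rot":[0,0,0],"translation":[0.17,-0.11,-0.09],"fingers":1},{"rot":[0,0,0],"translation":[0.17,-0.11,-0.09],"fingers":1},{"rot":[0,0,0],"translation":[0.17,-0.12,-0.09],"fingers":1},{"rot":[0,0,0],"translation":[0.17,-0.12,0],"fingers":1},{"rot":[0,0,0],"translation":[0,-0.2,0],"fingers":1},{"rot":[0,0,0],"translation":[0,-0.2,0],"fingers":1}]' 20; python3 go.py 469 88 360 0.11
```

```text
clock: 4.62
tcp_pos: [403.0, -300.7, 393.5]
ee_rot: [0.998, 0.055, -0.0, -0.0]
wrist_force: [-0.0, -0.5, 0.2]
opening: 0.998
finger_force: 0.0
clock 4.62 pos [ 403.  -300.7  393.5] op 1.0 F [-0.01 -0.47  0.19]
rot [-0.  0.  0.] trans after rot [ 0.433 -1.516  0.134]
```

```bash
python3 -m handwheel '[{"rot":[0,0,0],"translation":[0.05,-0.2,0],"fingers":1},{"rot":[0,0,0],"translation":[0.05,-0.2,0],"fingers":1},{"rot":[0,0,0],"translation":[0.05,-0.2,0],"fingers":1},{"rot":[0,0,0],"translation":[0.05,-0.2,0],"fingers":1},{"rot":[0,0,0],"translation":[0.06,-0.2,0],"fingers":1},{"rot":[0,0,0],"translation":[0.06,-0.2,0],"fingers":1},{"rot":[0,0,0],"translation":[0.06,-0.2,0.05],"fingers":1},{"rot":[0,0,0],"translation":[0.05,-0.1,0.08],"fingers":1},{"rot":[0,0,0],"translation":[0,0,0],"fingers":1}]'; python3 go.py 469 88 241 0.11
cat > deck.py <<'E'
from h import *
p=np.load("p.npy")
def edge(s):
    m=s["frame"].min(2).astype(float); pt=[]
    for c in range(248,410):
        col=m[225:300,c]; w=np.where(col>222)[0]
        if len(w)<4: continue
        i=w[-1]
        if i+3>=len(col): continue
        lo=col[i+2]
        if col[i-1]<222 or lo>200: continue
        pt.append((c,225+i+(col[i]-215)/max(col[i]-col[i+1],1)*(col[i+1]<215)))
    return np.array(pt)
def dline(th,h,y=np.array([-200,200.]),x=45):
    c,s=np.cos(p[2]),np.sin(p[2])
    Y=y*np.cos(th)-h*np.sin(th); Z=135+y*np.sin(th)+h*np.cos(th)
    return np.c_[p[0]+c*x-s*Y,p[1]+s*x+c*Y,Z]
def tilt(s,h=0):   # slope of lower deck edge -> theta, plus line fit rms
    P=edge(s)
    best=None; rng=np.random.default_rng(0)
    for _ in range(300):
        a,b=P[rng.choice(len(P),2,False)]
        if abs(a[0]-b[0])<40: continue
        k=(b[1]-a[1])/(b[0]-a[0]); e=abs(P[:,1]-a[1]-k*(P[:,0]-a[0])); n=(e<.7).sum()
        if best is None or n>best[0]: best=(n,e<.7)
    Q=P[best[1]]; k,b=np.polyfit(Q[:,0],Q[:,1],1); r=np.std(Q[:,1]-k*Q[:,0]-b)
    def f(t):
        u=proj(s,dline(t[0],h)); return [(u[1,1]-u[0,1])/(u[1,0]-u[0,0])-k]
    return least_squares(f,[-.1]).x[0],k*325+b,len(Q),r
if __name__=="__main__":
    for i in range(3):
        s=env.snapshot("scene"); t=tilt(s); print(np.round(t,4), "pred row at325",[round(float(np.interp(325,*proj(s,dline(t[0],h)).T)),2) for h in(0,10,20)])
E
python3 deck.py
```

```text
clock: 5.75
tcp_pos: [468.2, 83.8, 360.2]
ee_rot: [0.998, 0.057, -0.001, -0.0]
wrist_force: [0.1, -0.4, 0.9]
opening: 1.001
finger_force: 0.0
clock 5.75 pos [468.2  83.8 360.2] op 1.0 F [ 0.13 -0.44  0.94]
rot [-0.     0.001  0.002] trans after rot [ 0.005 -0.017  0.477]
[ -0.2698 268.5535 110.       0.3275] pred row at325 [262.87, 260.19, 257.46]
[ -0.27   268.5648 112.       0.3226] pred row at325 [262.87, 260.19, 257.46]
[ -0.2732 268.5817 111.       0.2884] pred row at325 [262.86, 260.17, 257.45]
```

```bash
python3 -m handwheel '[{"rot":[0,0,0],"translation":[0.005,-0.017,0.15],"fingers":1},{"rot":[0,0,0],"translation":[0,0,0.15],"fingers":1},{"rot":[0,0,0],"translation":[0,0,0.1],"fingers":1},{"rot":[0,0,0],"translation":[0,0,0.076],"fingers":0.7},{"rot":[0,0,0],"translation":[0,0,0],"fingers":0},{"rot":[0,0,0],"translation":[0,0,0],"fingers":0},{"rot":[0,0,0],"translation":[0,0,0],"fingers":0},{"rot":[0,0,0],"translation":[0,0,0],"fingers":0}]' 20; python3 go.py 469 88 241 0.11;  python3 deck.py; python3 -c "
from h import *
s=env.snapshot('scene');cv2.imwrite('pics/g.png',cv2.resize(s['frame'][120:300,230:430],(660,594)))"
```

```text
clock: 6.9
tcp_pos: [469.8, 86.7, 243.2]
ee_rot: [0.998, 0.055, 0.001, -0.0]
wrist_force: [-2.1, 0.9, 7.3]
opening: 0.269
finger_force: 22.0
clock 6.9 pos [469.8  86.7 243.2] op 0.27 F [-2.06  0.89  7.3 ]
rot [-0.    -0.001  0.   ] trans after rot [-0.003 -0.005  0.009]
[ -0.2742 268.5253 115.       0.3379] pred row at325 [262.86, 260.17, 257.44]
[ -0.274  268.5246 114.       0.3394] pred row at325 [262.86, 260.17, 257.44]
[ -0.2742 268.5255 115.       0.3368] pred row at325 [262.86, 260.17, 257.44]
```

View pics/g.png

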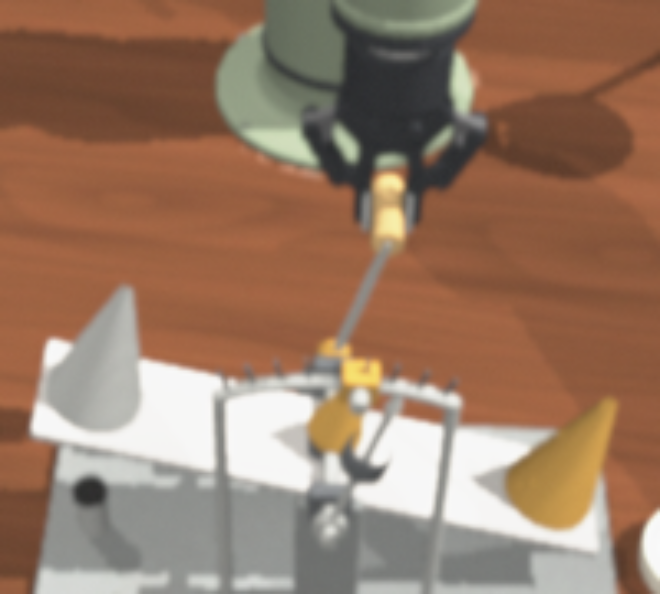

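```bash
cat > step.py <<'E'
import sys,os; from deck import *
from scipy.linalg import solve_discrete_are,expm
ths=float(sys.argv[1]); nsn=int(sys.argv[2]) if len(sys.argv)>2 else 2
I,kt,ks,d,dl,OFF=.051,.34,.17,.02,.008,-.006
def ay():
    o=env.observe(); v=np.array(o["tcp_pos"])[:2]-p[:2]
    return o["clock"],-np.arcsin((-np.sin(p[2])*v[0]+np.cos(p[2])*v[1])/130),o
F=np.array([[0,1,0],[(kt-ks)/I,-(d+dl)/I,1/I],[0,0,0]])
Qc=np.diag([0,.02**2,.01**2])
def integ(x,P,t0,t1,a0,a1,tm):
    h=.005; t=t0
    while t<t1-1e-6:
        s=np.clip((t-tm)/.15,0,1); a=a0+(a1-a0)*s; ad=(a1-a0)/.15*(0<s<1)
        x=x+h*(F@x+[0,(ks*a+dl*ad)/I,0])
        if x[0]<-.28: x[0]=-.28; x[1]=max(x[1],0)
        Ph=np.eye(3)+h*F; P=Ph@P@Ph.T+Qc*h; t+=h
    return x,P
t,a,o=ay()
if os.path.exists("st.npz"):
    z=np.load("st.npz"); x,P,tp,ap=z["x"],z["P"],float(z["t"]),float(z["a"])
    x,P=integ(x,P,tp,t,ap,a,tp)
else: x,P=np.array([-.28,0,0]),np.diag([.003,.003,.035])**2
xp=x[0]
ms=[]
for i in range(nsn):
    s=env.snapshot("scene"); m=tilt(s); y=m[0]+OFF; ms.append((round(y,4),m[2]))
    H=np.array([[1,0,0]]); 
    if y<-.268 and a<.9:           # lying on the rest
        x[0]=-.28;x[1]=0; P[:2,:]=0;P[:,:2]=0;P[0,0]=P[1,1]=1e-5
    else:
        K=P@H.T/(P[0,0]+.004**2); x=x+K[:,0]*(y-x[0]); P=(np.eye(3)-K@H)@P
    t2,a2,_=ay(); x,P=integ(x,P,t,t2,a,a2,t-1); t=t2
np.savez("st.npz",x=x,P=P,t=t,a=a2)
T=.475; M=expm(np.block([[F[:2,:2],np.array([[0],[ks/I]])],[np.zeros((1,3))]])*T); A,B=M[:2,:2],M[:2,2:]
S=solve_discrete_are(A,B,np.diag([1,.15]),[[.03]]); K=np.linalg.solve(B.T@S@B+.03,B.T@S@A)[0]
aeq=-((kt-ks)*ths+x[2])/ks; ac=np.clip(aeq-K@[x[0]-ths,x[1]],-.6,1.1)
xn,_=integ(x,P,t,t+T,a2,ac,t)
print(f"t {t:.2f} a {a2:.3f} F {np.round(o['wrist_force'],1)} meas {ms} pred {xp:.3f} est th {x[0]:.3f} w {x[1]:.3f} c {x[2]:.4f}+-{P[2,2]**.5:.4f}")
row=lambda b:(round(130*(np.sin(b)-np.sin(a2))/250,3),round(-130*(np.cos(b)-np.cos(a2))/250,3))
print(f"aeq {aeq:.3f} LQR a {ac:.3f} next th {xn[0]:.3f} w {xn[1]:.3f} K {K.round(2)}  ROW y,z {row(ac)}")
for b in map(float,sys.argv[3:]): print("to a",b,row(b))
E
python3 step.py -0.09 2 0 0.2 -0.28
```

```text
t 7.20 a -0.277 F [-2.2  1.7  7.2] meas [(np.float64(-0.2797), 114), (np.float64(-0.2807), 116)] pred -0.280 est th -0.280 w 0.000 c 0.0000+-0.0351
aeq 0.090 LQR a 0.464 next th -0.229 w 0.253 K [1.97 0.9 ]  ROW y,z (np.float64(0.375), np.float64(0.035))
to a 0.0 (np.float64(0.142), np.float64(-0.02))
to a 0.2 (np.float64(0.246), np.float64(-0.009))
to a -0.28 (np.float64(-0.001), np.float64(0.0))
```

```bash
python3 -m handwheel '[{"rot":[0,0,0],"translation":[0,0.11,-0.016],"fingers":0},{"rot":[0,0,0],"translation":[0,0.11,0.002],"fingers":0},{"rot":[0,0,0],"translation":[0,0,0],"fingers":0}]'; python3 step.py -0.09 2 0.3 0.4
```

```text
clock: 7.58
tcp_pos: [476.3, 30.3, 246.6]
ee_rot: [0.999, 0.054, 0.001, 0.0]
wrist_force: [0.1, -1.1, 11.0]
opening: 0.273
finger_force: 22.3
t 7.67 a 0.156 F [ 0.1 -1.1 11. ] meas [(np.float64(-0.2802), 112), (np.float64(-0.2797), 107)] pred -0.280 est th -0.280 w 0.000 c 0.0000+-0.0358
aeq 0.090 LQR a 0.464 next th -0.227 w 0.258 K [1.97 0.9 ]  ROW y,z (np.float64(0.152), np.float64(0.049))
to a 0.3 (np.float64(0.073), np.float64(0.017))
to a 0.4 (np.float64(0.122), np.float64(0.035))
```

```bash
python3 -m handwheel '[{"rot":[0,0,0],"translation":[0,0.098,0.028],"fingers":0},{"rot":[0,0,0],"translation":[0,0,0],"fingers":0},{"rot":[0,0,0],"translation":[0,0,0],"fingers":0}]'; python3 step.py -0.09 2 0.5
```

```text
clock: 8.05
tcp_pos: [478.8, 7.4, 239.7]
ee_rot: [0.998, 0.055, 0.001, 0.0]
wrist_force: [1.6, -3.8, 9.1]
opening: 0.274
finger_force: 22.4
t 8.15 a 0.347 F [ 1.6 -3.8  9.1] meas [(np.float64(-0.2625), 113), (np.float64(-0.261), 114)] pred -0.269 est th -0.254 w 0.120 c 0.0024+-0.0064
aeq 0.076 LQR a 0.291 next th -0.176 w 0.219 K [1.97 0.9 ]  ROW y,z (np.float64(-0.028), np.float64(-0.009))
to a 0.5 (np.float64(0.072), np.float64(0.033))
```

```bash
python3 -m handwheel '[{"rot":[0,0,0],"translation":[0,0,0],"fingers":0},{"rot":[0,0,0],"translation":[0,0,0],"fingers":0}]'; python3 step.py -0.09 2
```

```text
clock: 8.4
tcp_pos: [478.8, 7.5, 239.8]
ee_rot: [0.998, 0.055, 0.001, 0.0]
wrist_force: [0.4, -3.7, 9.4]
opening: 0.275
finger_force: 22.4
t 8.50 a 0.347 F [ 0.4 -3.7  9.4] meas [(np.float64(-0.2229), 105), (np.float64(-0.2212), 108)] pred -0.214 est th -0.209 w 0.179 c -0.0032+-0.0066
aeq 0.109 LQR a 0.183 next th -0.133 w 0.146 K [1.97 0.9 ]  ROW y,z (np.float64(-0.082), np.float64(-0.022))
```

```bash
python3 -m handwheel '[{"rot":[0,0,0],"translation":[0,-0.07,-0.02],"fingers":0},{"rot":[0,0,0],"translation":[0,0,0],"fingers":0},{"rot":[0,0,0],"translation":[0,0,0],"fingers":0}]'; python3 step.py -0.09 2
```

```text
clock: 8.88
tcp_pos: [476.6, 25.0, 244.4]
ee_rot: [0.998, 0.055, 0.001, 0.0]
wrist_force: [0.0, -1.7, 9.8]
opening: 0.275
finger_force: 22.6
t 8.97 a 0.206 F [ 0.  -1.7  9.8] meas [(np.float64(-0.1475), 103), (np.float64(-0.1426), 113)] pred -0.144 est th -0.134 w 0.154 c -0.0052+-0.0069
aeq 0.121 LQR a 0.068 next th -0.089 w 0.035 K [1.97 0.9 ]  ROW y,z (np.float64(-0.071), np.float64(-0.01))
```

```bash
python3 -m handwheel '[{"rot":[0,0,0],"translation":[0,-0.071,-0.01],"fingers":0},{"rot":[0,0,0],"translation":[0,0,0],"fingers":0},{"rot":[0,0,0],"translation":[0,0,0],"fingers":0}]'; python3 step.py -0.09 2
```

```text
clock: 9.35
tcp_pos: [474.4, 42.3, 246.7]
ee_rot: [0.998, 0.055, 0.0, 0.0]
wrist_force: [-1.1, -1.6, 8.9]
opening: 0.271
finger_force: 22.7
t 9.45 a 0.071 F [-1.1 -1.6  8.9] meas [(np.float64(-0.1165), 99), (np.float64(-0.1177), 100)] pred -0.093 est th -0.120 w -0.059 c -0.0118+-0.0069
aeq 0.160 LQR a 0.272 next th -0.128 w 0.040 K [1.97 0.9 ]  ROW y,z (np.float64(0.103), np.float64(0.018))
```

```bash
python3 -m handwheel '[{"rot":[0,0,0],"translation":[0,0.1,0.018],"fingers":0},{"rot":[0,0,0],"translation":[0,0,0],"fingers":0},{"rot":[0,0,0],"translation":[0,0,0],"fingers":0}]'; python3 step.py -0.09 2; python3 -c "
from h import *
s=env.snapshot('scene');cv2.imwrite('pics/i.png',cv2.resize(s['frame'][200:290,260:400],(800,514)))"
```

```text
clock: 9.82
tcp_pos: [477.2, 17.4, 242.1]
ee_rot: [0.998, 0.055, 0.0, 0.0]
wrist_force: [-0.0, -1.4, 6.6]
opening: 0.271
finger_force: 22.7
t 9.93 a 0.265 F [-0.  -1.4  6.6] meas [(np.float64(-0.1156), 101), (np.float64(-0.1047), 102)] pred -0.132 est th -0.102 w 0.122 c -0.0051+-0.0069
aeq 0.120 LQR a 0.035 next th -0.069 w 0.008 K [1.97 0.9 ]  ROW y,z (np.float64(-0.118), np.float64(-0.018))
```

View pics/i.png

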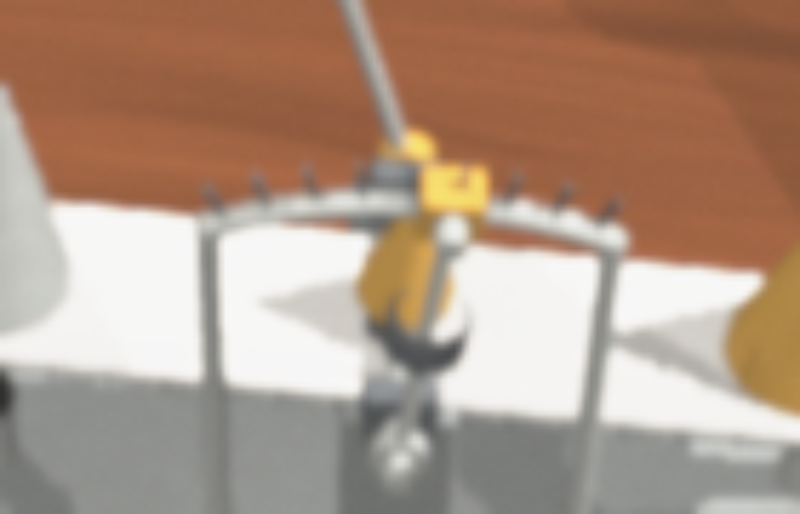

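```bash
python3 -m handwheel '[{"rot":[0,0,0],"translation":[0,-0.105,-0.018],"fingers":0},{"rot":[0,0,0],"translation":[0,0,0],"fingers":0}]'; python3 step.py -0.09 2
```

```text
clock: 10.22
tcp_pos: [473.9, 44.9, 246.6]
ee_rot: [0.998, 0.056, 0.0, -0.0]
wrist_force: [-3.3, -0.2, 12.0]
opening: 0.274
finger_force: 22.9
t 10.32 a 0.059 F [-3.3 -0.2 12. ] meas [(np.float64(-0.0735), 99), (np.float64(-0.0794), 100)] pred -0.072 est th -0.075 w 0.014 c -0.0081+-0.0067
aeq 0.138 LQR a 0.095 next th -0.080 w -0.032 K [1.97 0.9 ]  ROW y,z (np.float64(0.019), np.float64(0.001))
```

```bash
python3 -m handwheel '[{"rot":[0,0,0],"translation":[0,0.019,0.001],"fingers":0},{"rot":[0,0,0],"translation":[0,0,0],"fingers":0}]'; python3 step.py -0.09 2
```

```text
clock: 10.58
tcp_pos: [474.6, 38.7, 246.0]
ee_rot: [0.998, 0.055, -0.0, -0.0]
wrist_force: [-1.6, 1.4, 4.7]
opening: 0.276
finger_force: 22.6
t 10.68 a 0.097 F [-1.6  1.4  4.7] meas [(np.float64(-0.0831), 100), (np.float64(-0.0783), 102)] pred -0.075 est th -0.083 w -0.037 c -0.0092+-0.0066
aeq 0.144 LQR a 0.163 next th -0.094 w -0.008 K [1.97 0.9 ]  ROW y,z (np.float64(0.034), np.float64(0.004))
```

```bash
sed -i 's/Qc=np.diag(\[0,.02\*\*2,.01\*\*2\])/Qc=np.diag([0,.02**2,.004**2])/' step.py; python3 -m handwheel '[{"rot":[0,0,0],"translation":[0,0.034,0.004],"fingers":0},{"rot":[0,0,0],"translation":[0,0,0],"fingers":0}]'; python3 step.py -0.09 2
```

```text
clock: 10.92
tcp_pos: [475.7, 29.9, 244.9]
ee_rot: [0.999, 0.055, -0.0, -0.0]
wrist_force: [0.2, 1.8, 3.0]
opening: 0.271
finger_force: 22.4
t 11.03 a 0.163 F [0.2 1.8 3. ] meas [(np.float64(-0.0931), 103), (np.float64(-0.1049), 97)] pred -0.090 est th -0.103 w -0.056 c -0.0131+-0.0043
aeq 0.167 LQR a 0.243 next th -0.111 w 0.028 K [1.97 0.9 ]  ROW y,z (np.float64(0.041), np.float64(0.008))
```

```bash
python3 -m handwheel '[{"rot":[0,0,0],"translation":[0,0.041,0.008],"fingers":0},{"rot":[0,0,0],"translation":[0,0,0],"fingers":0}]'; python3 step.py -0.09 2
```

```text
clock: 11.28
tcp_pos: [476.8, 19.6, 242.8]
ee_rot: [0.999, 0.055, -0.0, 0.0]
wrist_force: [1.6, 1.4, 2.4]
opening: 0.27
finger_force: 22.2
t 11.38 a 0.244 F [1.6 1.4 2.4] meas [(np.float64(-0.107), 101), (np.float64(-0.1043), 101)] pred -0.112 est th -0.104 w 0.037 c -0.0113+-0.0033
aeq 0.156 LQR a 0.150 next th -0.089 w 0.020 K [1.97 0.9 ]  ROW y,z (np.float64(-0.048), np.float64(-0.01))
```

Well behaved; three-row cycles now.

```bash
python3 -m handwheel '[{"rot":[0,0,0],"translation":[0,-0.048,-0.01],"fingers":0},{"rot":[0,0,0],"translation":[0,0,0],"fingers":0},{"rot":[0,0,0],"translation":[0,0,0],"fingers":0}]'; python3 step.py -0.09 2
```

```text
clock: 11.75
tcp_pos: [475.2, 32.8, 245.8]
ee_rot: [0.998, 0.055, -0.0, 0.0]
wrist_force: [-0.7, -2.0, 6.3]
opening: 0.274
finger_force: 22.3
t 11.85 a 0.145 F [-0.7 -2.   6.3] meas [(np.float64(-0.0763), 103), (np.float64(-0.074), 103)] pred -0.092 est th -0.071 w 0.067 c -0.0085+-0.0032
aeq 0.140 LQR a 0.042 next th -0.063 w -0.038 K [1.97 0.9 ]  ROW y,z (np.float64(-0.053), np.float64(-0.005))
```

```bash
python3 -m handwheel '[{"rot":[0,0,0],"translation":[0,-0.055,-0.005],"fingers":0},{"rot":[0,0,0],"translation":[0,0,0],"fingers":0}]'; python3 step.py -0.09 2
```

```text
clock: 12.1
tcp_pos: [473.5, 47.1, 246.9]
ee_rot: [0.998, 0.056, -0.0, -0.0]
wrist_force: [-2.1, -1.7, 6.0]
opening: 0.271
finger_force: 22.4
t 12.20 a 0.038 F [-2.1 -1.7  6. ] meas [(np.float64(-0.07), 98), (np.float64(-0.0738), 100)] pred -0.061 est th -0.075 w -0.060 c -0.0111+-0.0032
aeq 0.155 LQR a 0.179 next th -0.096 w -0.021 K [1.97 0.9 ]  ROW y,z (np.float64(0.073), np.float64(0.008))
```

```bash
python3 -m handwheel '[{"rot":[0,0,0],"translation":[0,0.073,0.008],"fingers":0},{"rot":[0,0,0],"translation":[0,0,0],"fingers":0}]'; python3 step.py -0.09 2
```

```text
clock: 12.45
tcp_pos: [475.9, 27.5, 244.8]
ee_rot: [0.999, 0.055, -0.0, -0.0]
wrist_force: [-0.7, 0.3, 4.5]
opening: 0.271
finger_force: 22.4
t 12.55 a 0.180 F [-0.7  0.3  4.5] meas [(np.float64(-0.0945), 105), (np.float64(-0.0963), 102)] pred -0.088 est th -0.099 w -0.048 c -0.0124+-0.0032
aeq 0.163 LQR a 0.223 next th -0.105 w 0.023 K [1.97 0.9 ]  ROW y,z (np.float64(0.022), np.float64(0.005))
```

```bash
python3 -m handwheel '[{"rot":[0,0,0],"translation":[0,0.022,0.005],"fingers":0},{"rot":[0,0,0],"translation":[0,0,0],"fingers":0}]'; python3 step.py -0.09 2
```

```text
clock: 12.8
tcp_pos: [476.5, 22.7, 243.5]
ee_rot: [0.998, 0.055, 0.0, -0.0]
wrist_force: [-0.3, 1.5, 3.2]
opening: 0.274
finger_force: 22.3
t 12.90 a 0.223 F [-0.3  1.5  3.2] meas [(np.float64(-0.1045), 102), (np.float64(-0.104), 102)] pred -0.106 est th -0.104 w 0.014 c -0.0119+-0.0032
aeq 0.160 LQR a 0.175 next th -0.095 w 0.022 K [1.97 0.9 ]  ROW y,z (np.float64(-0.024), np.float64(-0.005))
```

```bash
python3 -m handwheel '[{"rot":[0,0,0],"translation":[0,-0.024,-0.005],"fingers":0},{"rot":[0,0,0],"translation":[0,0,0],"fingers":0},{"rot":[0,0,0],"translation":[0,0,0],"fingers":0}]'; python3 step.py -0.09 2
```

```text
clock: 13.28
tcp_pos: [475.8, 28.2, 244.9]
ee_rot: [0.998, 0.055, 0.0, 0.0]
wrist_force: [0.2, -2.6, 4.9]
opening: 0.273
finger_force: 22.3
t 13.38 a 0.180 F [ 0.2 -2.6  4.9] meas [(np.float64(-0.0891), 98), (np.float64(-0.0864), 100)] pred -0.096 est th -0.084 w 0.054 c -0.0106+-0.0032
aeq 0.153 LQR a 0.092 next th -0.074 w -0.015 K [1.97 0.9 ]  ROW y,z (np.float64(-0.045), np.float64(-0.006))
```

```bash
python3 -m handwheel '[{"rot":[0,0,0],"translation":[0,-0.047,-0.006],"fingers":0},{"rot":[0,0,0],"translation":[0,0,0],"fingers":0},{"rot":[0,0,0],"translation":[0,0,0],"fingers":0}]'; python3 step.py -0.09 2
```

```text
clock: 13.75
tcp_pos: [474.4, 40.1, 246.3]
ee_rot: [0.998, 0.055, -0.0, -0.0]
wrist_force: [-0.9, -2.1, 6.0]
opening: 0.272
finger_force: 22.5
t 13.85 a 0.088 F [-0.9 -2.1  6. ] meas [(np.float64(-0.0798), 93), (np.float64(-0.0769), 92)] pred -0.074 est th -0.080 w -0.033 c -0.0111+-0.0032
aeq 0.155 LQR a 0.165 next th -0.092 w -0.014 K [1.97 0.9 ]  ROW y,z (np.float64(0.04), np.float64(0.005))
```

```bash
python3 -m handwheel '[{"rot":[0,0,0],"translation":[0,0.04,0.005],"fingers":0},{"rot":[0,0,0],"translation":[0,0,0],"fingers":0},{"rot":[0,0,0],"translation":[0,0,0],"fingers":0}]'; python3 step.py -0.09 2
```

```text
clock: 14.22
tcp_pos: [475.6, 30.4, 245.0]
ee_rot: [0.998, 0.055, -0.0, -0.0]
wrist_force: [0.9, 1.6, 1.7]
opening: 0.274
finger_force: 22.2
t 14.32 a 0.163 F [0.9 1.6 1.7] meas [(np.float64(-0.1056), 98), (np.float64(-0.099), 101)] pred -0.091 est th -0.105 w -0.049 c -0.0125+-0.0032
aeq 0.163 LQR a 0.237 next th -0.111 w 0.030 K [1.97 0.9 ]  ROW y,z (np.float64(0.038), np.float64(0.008))
```

```bash
python3 -m handwheel '[{"rot":[0,0,0],"translation":[0,0.038,0.008],"fingers":0},{"rot":[0,0,0],"translation":[0,0,0],"fingers":0}]'; python3 step.py -0.09 2
```

```text
clock: 14.58
tcp_pos: [476.8, 19.9, 242.9]
ee_rot: [0.999, 0.055, 0.0, 0.0]
wrist_force: [1.1, 1.4, 1.2]
opening: 0.27
finger_force: 22.2
t 14.68 a 0.242 F [1.1 1.4 1.2] meas [(np.float64(-0.1103), 96), (np.float64(-0.1004), 104)] pred -0.112 est th -0.103 w 0.047 c -0.0105+-0.0032
aeq 0.152 LQR a 0.135 next th -0.086 w 0.018 K [1.97 0.9 ]  ROW y,z (np.float64(-0.055), np.float64(-0.01))
```

```bash
python3 -m handwheel '[{"rot":[0,0,0],"translation":[0,-0.055,-0.01],"fingers":0},{"rot":[0,0,0],"translation":[0,0,0],"fingers":0},{"rot":[0,0,0],"translation":[0,0,0],"fingers":0}]'; python3 step.py -0.09 2
```

```text
clock: 15.05
tcp_pos: [475.0, 34.7, 245.8]
ee_rot: [0.998, 0.055, 0.0, 0.0]
wrist_force: [-1.7, -2.8, 5.1]
opening: 0.272
finger_force: 22.5
t 15.15 a 0.130 F [-1.7 -2.8  5.1] meas [(np.float64(-0.0801), 95), (np.float64(-0.08), 96)] pred -0.089 est th -0.077 w 0.038 c -0.0091+-0.0032
aeq 0.143 LQR a 0.084 next th -0.074 w -0.025 K [1.97 0.9 ]  ROW y,z (np.float64(-0.024), np.float64(-0.003))
```

```bash
python3 -m handwheel '[{"rot":[0,0,0],"translation":[0,-0.022,-0.003],"fingers":0},{"rot":[0,0,0],"translation":[0,0,0],"fingers":0},{"rot":[0,0,0],"translation":[0,0,0],"fingers":0}]'; python3 step.py -0.09 2
```

```text
clock: 15.52
tcp_pos: [474.4, 39.8, 246.3]
ee_rot: [0.998, 0.055, -0.0, 0.0]
wrist_force: [-1.9, -1.4, 5.6]
opening: 0.273
finger_force: 22.4
t 15.62 a 0.091 F [-1.9 -1.4  5.6] meas [(np.float64(-0.0893), 101), (np.float64(-0.0927), 104)] pred -0.071 est th -0.096 w -0.082 c -0.0125+-0.0032
aeq 0.163 LQR a 0.248 next th -0.113 w 0.016 K [1.97 0.9 ]  ROW y,z (np.float64(0.081), np.float64(0.014))
```

```bash
python3 -m handwheel '[{"rot":[0,0,0],"translation":[0,0.081,0.014],"fingers":0},{"rot":[0,0,0],"translation":[0,0,0],"fingers":0},{"rot":[0,0,0],"translation":[0,0,0],"fingers":0}]'; python3 step.py -0.09 2
```

```text
clock: 16.0
tcp_pos: [476.7, 20.1, 242.9]
ee_rot: [0.998, 0.055, -0.0, -0.0]
wrist_force: [-1.1, -2.0, 4.1]
opening: 0.271
finger_force: 22.4
t 16.10 a 0.243 F [-1.1 -2.   4.1] meas [(np.float64(-0.1186), 99), (np.float64(-0.1165), 100)] pred -0.115 est th -0.118 w 0.001 c -0.0128+-0.0032
aeq 0.165 LQR a 0.219 next th -0.107 w 0.045 K [1.97 0.9 ]  ROW y,z (np.float64(-0.012), np.float64(-0.003))
```

```bash
python3 -m handwheel '[{"rot":[0,0,0],"translation":[0,-0.012,-0.003],"fingers":0},{"rot":[0,0,0],"translation":[0,0,0],"fingers":0},{"rot":[0,0,0],"translation":[0,0,0],"fingers":0}]'; python3 step.py -0.09 2
```

```text
clock: 16.48
tcp_pos: [476.4, 22.7, 243.6]
ee_rot: [0.998, 0.055, 0.0, 0.0]
wrist_force: [-0.7, -4.0, 6.0]
opening: 0.272
finger_force: 22.4
t 16.57 a 0.224 F [-0.7 -4.   6. ] meas [(np.float64(-0.0781), 101), (np.float64(-0.0738), 102)] pred -0.110 est th -0.066 w 0.158 c -0.0073+-0.0032
aeq 0.133 LQR a -0.056 next th -0.039 w -0.054 K [1.97 0.9 ]  ROW y,z (np.float64(-0.144), np.float64(-0.012))
```

```bash
python3 -m handwheel '[{"rot":[0,0,0],"translation":[0,-0.13,-0.012],"fingers":0},{"rot":[0,0,0],"translation":[0,0,0],"fingers":0}]'; python3 step.py -0.09 2
```

```text
clock: 16.82
tcp_pos: [472.4, 57.1, 246.8]
ee_rot: [0.998, 0.056, -0.0, -0.0]
wrist_force: [-5.7, 0.7, 13.0]
opening: 0.275
finger_force: 22.9
t 16.93 a -0.035 F [-5.7  0.7 13. ] meas [(np.float64(-0.0594), 94), (np.float64(-0.0581), 97)] pred -0.037 est th -0.060 w -0.067 c -0.0122+-0.0032
aeq 0.162 LQR a 0.163 next th -0.090 w -0.047 K [1.97 0.9 ]  ROW y,z (np.float64(0.103), np.float64(0.007))
```

```bash
python3 -m handwheel '[{"rot":[0,0,0],"translation":[0,0.085,0.004],"fingers":0},{"rot":[0,0,0],"translation":[0,0,0],"fingers":0}]'; python3 step.py -0.16 2
```

```text
clock: 17.18
tcp_pos: [475.3, 33.0, 245.5]
ee_rot: [0.999, 0.054, -0.0, -0.0]
wrist_force: [-0.3, -0.4, 4.6]
opening: 0.266
finger_force: 22.6
t 17.27 a 0.135 F [-0.3 -0.4  4.6] meas [(np.float64(-0.0778), 89), (np.float64(-0.0703), 101)] pred -0.080 est th -0.078 w -0.044 c -0.0101+-0.0032
aeq 0.220 LQR a 0.097 next th -0.111 w -0.108 K [1.97 0.9 ]  ROW y,z (np.float64(-0.02), np.float64(-0.002))
```

```bash
python3 -m handwheel '[{"rot":[0,0,0],"translation":[0,-0.02,-0.002],"fingers":0},{"rot":[0,0,0],"translation":[0,0,0],"fingers":0},{"rot":[0,0,0],"translation":[0,0,0],"fingers":0}]'; python3 step.py -0.2 2
```

```text
clock: 17.65
tcp_pos: [474.6, 38.9, 246.0]
ee_rot: [0.998, 0.055, -0.0, 0.0]
wrist_force: [-0.5, -1.9, 3.6]
opening: 0.269
finger_force: 22.4
t 17.75 a 0.097 F [-0.5 -1.9  3.6] meas [(np.float64(-0.1035), 99), (np.float64(-0.1175), 99)] pred -0.102 est th -0.120 w -0.134 c -0.0117+-0.0032
aeq 0.269 LQR a 0.231 next th -0.174 w -0.096 K [1.97 0.9 ]  ROW y,z (np.float64(0.069), np.float64(0.011))
```

```bash
python3 -m handwheel '[{"rot":[0,0,0],"translation":[0,0.075,0.012],"fingers":0},{"rot":[0,0,0],"translation":[0,0,0],"fingers":0}]'; python3 step.py -0.25 2
```

```text
clock: 18.0
tcp_pos: [476.8, 19.8, 242.9]
ee_rot: [0.999, 0.054, 0.0, -0.0]
wrist_force: [-0.0, 0.9, 3.3]
opening: 0.267
finger_force: 22.3
t 18.10 a 0.240 F [-0.   0.9  3.3] meas [(np.float64(-0.1412), 104), (np.float64(-0.1478), 103)] pred -0.150 est th -0.150 w -0.059 c -0.0101+-0.0032
aeq 0.309 LQR a 0.166 next th -0.190 w -0.126 K [1.97 0.9 ]  ROW y,z (np.float64(-0.038), np.float64(-0.008))
```

```bash
python3 -m handwheel '[{"rot":[0,0,0],"translation":[0,-0.032,-0.007],"fingers":0},{"rot":[0,0,0],"translation":[0,0,0],"fingers":0},{"rot":[0,0,0],"translation":[0,0,0],"fingers":0}]'; python3 step.py -0.27 2
```

```text
clock: 18.48
tcp_pos: [475.8, 28.4, 245.0]
ee_rot: [0.998, 0.055, 0.0, 0.0]
wrist_force: [0.7, -2.6, 5.9]
opening: 0.277
finger_force: 22.3
t 18.57 a 0.180 F [ 0.7 -2.6  5.9] meas [(np.float64(-0.178), 104), (np.float64(-0.1791), 112)] pred -0.176 est th -0.186 w -0.104 c -0.0099+-0.0032
aeq 0.328 LQR a 0.255 next th -0.234 w -0.105 K [1.97 0.9 ]  ROW y,z (np.float64(0.038), np.float64(0.008))
```

```bash
python3 -m handwheel '[{"rot":[0,0,0],"translation":[0,0.04,0.008],"fingers":0},{"rot":[0,0,0],"translation":[0,0,0],"fingers":0},{"rot":[0,0,0],"translation":[0,0,0],"fingers":0}]'; python3 step.py -0.28 2
```

```text
clock: 18.95
tcp_pos: [476.9, 18.5, 242.9]
ee_rot: [0.998, 0.055, 0.0, -0.0]
wrist_force: [1.2, 0.8, 3.8]
opening: 0.271
finger_force: 22.1
t 19.05 a 0.257 F [1.2 0.8 3.8] meas [(np.float64(-0.2085), 109), (np.float64(-0.2086), 105)] pred -0.223 est th -0.212 w -0.044 c -0.0067+-0.0032
aeq 0.320 LQR a 0.226 next th -0.241 w -0.086 K [1.97 0.9 ]  ROW y,z (np.float64(-0.016), np.float64(-0.004))
```

```bash
python3 -m handwheel '[{"rot":[0,0,0],"translation":[0,-0.022,-0.005],"fingers":0},{"rot":[0,0,0],"translation":[0,0,0],"fingers":0},{"rot":[0,0,0],"translation":[0,0,0],"fingers":0}]'; python3 step.py -0.29 2
```

```text
clock: 19.42
tcp_pos: [476.3, 23.6, 244.1]
ee_rot: [0.998, 0.055, 0.0, 0.0]
wrist_force: [0.5, -3.0, 5.0]
opening: 0.27
finger_force: 22.3
t 19.52 a 0.217 F [ 0.5 -3.   5. ] meas [(np.float64(-0.2303), 115), (np.float64(-0.2334), 115)] pred -0.235 est th -0.238 w -0.082 c -0.0058+-0.0032
aeq 0.324 LQR a 0.294 next th -0.272 w -0.063 K [1.97 0.9 ]  ROW y,z (np.float64(0.039), np.float64(0.01))
```

```bash
python3 -m handwheel '[{"rot":[0,0,0],"translation":[0,0.025,0.006],"fingers":0},{"rot":[0,0,0],"translation":[0,0,0],"fingers":0},{"rot":[0,0,0],"translation":[0,0,0],"fingers":0}]'; python3 step.py -0.29 2 0.2 0.15 0.0 -0.28
```

```text
clock: 19.9
tcp_pos: [477.0, 17.8, 242.6]
ee_rot: [0.998, 0.055, -0.0, -0.0]
wrist_force: [0.7, 2.4, 4.5]
opening: 0.276
finger_force: 22.2
t 20.00 a 0.263 F [0.7 2.4 4.5] meas [(np.float64(-0.2697), 108), (np.float64(-0.2673), 112)] pred -0.271 est th -0.275 w -0.006 c -0.0056+-0.0043
aeq 0.323 LQR a 0.299 next th -0.280 w 0.000 K [1.97 0.9 ]  ROW y,z (np.float64(0.018), np.float64(0.005))
to a 0.2 (np.float64(-0.032), np.float64(-0.008))
to a 0.15 (np.float64(-0.058), np.float64(-0.012))
to a 0.0 (np.float64(-0.135), np.float64(-0.018))
to a -0.28 (np.float64(-0.279), np.float64(0.002))
```

```bash
python3 -m handwheel '[{"rot":[0,0,0],"translation":[0,-0.02,-0.004],"fingers":0},{"rot":[0,0,0],"translation":[0,0,0],"fingers":0},{"rot":[0,0,0],"translation":[0,-0.038,-0.008],"fingers":0},{"rot":[0,0,0],"translation":[0,0,0],"fingers":0},{"rot":[0,0,0],"translation":[0,0,0],"fingers":0}]'; python3 step.py -0.29 2 0.0 -0.14 -0.28
```

```text
clock: 20.62
tcp_pos: [475.3, 31.8, 245.5]
ee_rot: [0.998, 0.055, -0.0, 0.0]
wrist_force: [-1.5, -1.3, 4.3]
opening: 0.271
finger_force: 22.3
t 20.73 a 0.153 F [-1.5 -1.3  4.3] meas [(np.float64(-0.2804), 111), (np.float64(-0.275), 110)] pred -0.280 est th -0.280 w 0.000 c -0.0056+-0.0054
aeq 0.323 LQR a 0.303 next th -0.280 w 0.000 K [1.97 0.9 ]  ROW y,z (np.float64(0.076), np.float64(0.018))
to a 0.0 (np.float64(-0.079), np.float64(-0.006))
to a -0.14 (np.float64(-0.152), np.float64(-0.001))
to a -0.28 (np.float64(-0.223), np.float64(0.014))
```

On the rest. Return the lever to neutral, then open and lift.

```bash
python3 -m handwheel '[{"rot":[0,0,0],"translation":[0,-0.075,-0.005],"fingers":0},{"rot":[0,0,0],"translation":[0,-0.075,0.004],"fingers":0},{"rot":[0,0,0],"translation":[0,-0.073,0.015],"fingers":0},{"rot":[0,0,0],"translation":[0,0,0],"fingers":0},{"rot":[0,0,0],"translation":[0,0,0],"fingers":0},{"rot":[0,0,0],"translation":[0,0,0],"fingers":1},{"rot":[0,0,0],"translation":[0,0,0],"fingers":1},{"rot":[0,0,0],"translation":[0,0,0],"fingers":1},{"rot":[0,0,0],"translation":[0,0,0],"fingers":1},{"rot":[0,0,0],"translation":[0,0,0],"fingers":1}]'; python3 step.py -0.29 1
```

```text
clock: 21.98
tcp_pos: [469.3, 87.2, 242.0]
ee_rot: [0.998, 0.055, -0.0, -0.0]
wrist_force: [-0.9, 1.4, 0.0]
opening: 1.002
finger_force: 0.0
t 22.02 a -0.281 F [-0.9  1.4  0. ] meas [(np.float64(-0.2751), 113)] pred -0.280 est th -0.280 w 0.000 c -0.0056+-0.0071
aeq 0.323 LQR a 0.303 next th -0.277 w 0.004 K [1.97 0.9 ]  ROW y,z (np.float64(0.3), np.float64(0.003))
```

```bash
python3 -m handwheel '[{"rot":[0,0,0],"translation":[0,0,-0.08],"fingers":1},{"rot":[0,0,0],"translation":[0,0,-0.15],"fingers":1},{"rot":[0,0,0],"translation":[0,0,-0.15],"fingers":1},{"rot":[0,0,0],"translation":[0,0,-0.15],"fingers":1},{"rot":[0,0,0],"translation":[0,0,0],"fingers":1},{"rot":[0,0,0],"translation":[0,0,0],"fingers":1},{"rot":[0,0,0],"translation":[0,0,0],"fingers":1},{"rot":[0,0,0],"translation":[0,0,0],"fingers":1}]'; python3 deck.py; python3 -c "
from h import *
s=env.snapshot('scene');cv2.imwrite('pics/e.png',s['frame'])"
```

```text
clock: 23.02
tcp_pos: [469.1, 87.2, 373.9]
ee_rot: [0.998, 0.055, -0.001, 0.0]
wrist_force: [-1.0, -0.5, -0.2]
opening: 0.999
finger_force: 0.0
[ -0.2733 268.5772 110.       0.2906] pred row at325 [262.86, 260.17, 257.45]
[ -0.27   268.5596 111.       0.3206] pred row at325 [262.87, 260.19, 257.46]
[ -0.2704 268.5684 110.       0.3077] pred row at325 [262.87, 260.19, 257.46]
```

View pics/e.png

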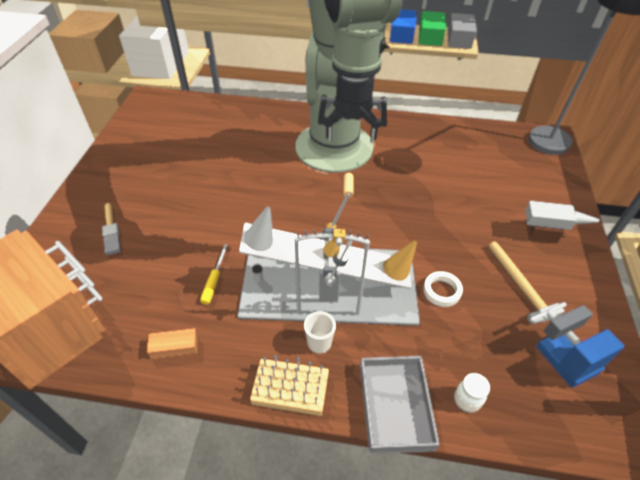

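The rocker lies on its left rest, with the grip at (348,185) as at the start. The gripper is clear above it, and the clip and bystanders have not moved.

```bash
python3 -c "
from rig import env
print(env.job_done())"
```

```text
the job is handed in; nothing more can be done
None
```

I handed the job in at about 23 s on the clock: by my camera estimates the pointer stayed within half the clip's width for about 8 s, then the rocker came gently down on its left rest, the lever was released and the arm moved clear; no verdict came back.

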